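Load the last vase and hold the carrier ready to hand over

TASK

Three of a set of four blue bud vases already stand in the yellow carrier; take the last one off the banding wheel and stand it in the carrier's empty compartment. Then pick the loaded carrier up by its handle, keep it level, and finish holding it still at least 10 cm clear of the bench, ready to hand over, with all four vases standing in it: the program ends while holding, do not put it down. Do not drop or tip the vases, and leave the other things on the bench where they are.

Things in the scene. Friction and masses are not known exactly. Their poses are not given: they have to be found in the camera images.
- carrier: Loose yellow plastic carrier, 210 (its x) by 260 mm (its y), 0.85 kg loaded. Origin: centre of underside, z up. Floor 5 mm; walls 60 mm high. A spine along y at x=0 (50 mm high) and a partition along x at y=0 (40 mm high) make four compartments, one vase each, 99 by 124 mm, centred at x=+-51.5, y=+-64 mm; which one is empty varies. Its handle bar runs along y above the spine.
- carrier_grip (a point): Middle of the carrier's handle bar, 140 mm above the carrier's underside at x=y=0; axes as the carrier's. Bar 22 mm wide (x), 24 mm high, running 224 mm along y between end posts (20 by 14 mm, at y=+-119 mm). Gripped here across x, the carrier loaded with four vases balances to within about 5 mm; 45 N of grip holds it.
- vase_last: The last vase, at first on the banding wheel. Round blue bud vase with cream bands, 130 mm high, 110 g; foot 42 mm, belly 62 mm diameter; straight neck 26 mm diameter from 92 to 121 mm height, lip 36 mm at the top. Origin: centre of its foot, z up. Hold it by the neck from above; fingers closing along the carrier's y stay clear of the handle bar.
- vase_a: First vase already in the carrier, the same shape and size as vase_last.
- vase_b: Second vase already in the carrier, the same shape and size as vase_last.
- vase_c: Third vase already in the carrier, the same shape and size as vase_last.
- wheel: Banding wheel (small potter's turntable) fixed to the bench: grey cast foot 124 mm diameter, aluminium head 160 mm diameter, flat top 70 mm above the bench, which turns freely. Origin at the centre of its foot on the bench.
- tagine: Ochre and green tagine, 150 mm diameter, 140 mm high; to be left alone. Origin at the centre of its underside.
- green_bottle: Green glass bottle, 66 mm diameter, 210 mm high; to be left alone. Origin at the centre of its underside.
- blue_jar: Small colour jar, blue with white cap, 56 mm diameter, 62 mm high; to be left alone. Origin at the centre of its underside.
- ochre_jar: Small colour jar, ochre with white cap, 56 mm diameter, 62 mm high; to be left alone. Origin at the centre of its underside.
- brush_pot: Cream pot 72 mm diameter, 90 mm high, with brushes sticking out to about 220 mm; to be left alone. Origin at the centre of its underside.
- bowl: Blue open bowl, 110 mm diameter, 50 mm high; to be left alone. Origin at the centre of its underside.
- carrier_pad: Black non-slip rubber pad bonded under the carrier's floor, 200 by 250 by 2 mm, part of the carrier; it is what rests on the bench. Origin: centre of its underside, the same point as the carrier's origin.
There are look-alikes about, which are no part of the job. What is shaped like the vase_last but red or turquoise is not meant. What is shaped like the vase_b but green is not meant.

How it is judged:
On the way, in this order (a step that is already met when the one before it is completed fails the run):
1. the last vase stands, let go, in the carrier on the bench (x of vase_last in the frame of carrier between -0.1 and 0.1 m and y of vase_last in the frame of carrier between -0.125 and 0.125 m and z of vase_last in the frame of carrier between -0.002 and 0.012 m and angle between the z axis of vase_last and the z axis of carrier, either way round below 0.12 rad and contact force between the fingers and vase_last below 0.05 N and height (world z) of carrier below 0.02 m and linear speed of vase_last below 0.05 m/s), for 0.2 s.
2. the loaded carrier hangs level from the gripper, clear of the bench (x of vase_last in the frame of carrier between -0.1 and 0.1 m and y of vase_last in the frame of carrier between -0.125 and 0.125 m and z of vase_last in the frame of carrier between -0.002 and 0.012 m and angle between the z axis of each of vase_last, vase_a, vase_b, vase_c and the z axis of carrier, either way round below 0.12 rad and x of vase_a in the frame of carrier between -0.1 and 0.1 m and y of vase_a in the frame of carrier between -0.125 and 0.125 m and z of vase_a in the frame of carrier between -0.002 and 0.012 m and x of vase_b in the frame of carrier between -0.1 and 0.1 m and y of vase_b in the frame of carrier between -0.125 and 0.125 m and z of vase_b in the frame of carrier between -0.002 and 0.012 m and x of vase_c in the frame of carrier between -0.1 and 0.1 m and y of vase_c in the frame of carrier between -0.125 and 0.125 m and z of vase_c in the frame of carrier between -0.002 and 0.012 m and contact force between the fingers and carrier above 2 N and contact force between carrier_pad and anything else below 0.05 N and x of the grasp point in the frame of carrier between -0.035 and 0.035 m and z of the grasp point in the frame of carrier between 0.1 and 0.18 m and contact force between the fingers and vase_last below 0.05 N and contact force between the fingers and vase_a below 0.05 N and contact force between the fingers and vase_b below 0.05 N and contact force between the fingers and vase_c below 0.05 N and angle between carrier's own z axis and vertical below 0.105 rad and height (world z) of carrier above 0.05 m), for 0.2 s.
At the end, for the whole second after the job is handed in: The gripper holds the carrier at its handle bar, underside over 90 mm above the bench, within 6 degrees of level, still (under 30 mm/s, 0.15 rad/s), nothing under its base; all four vases stand on its floor within its walls, square to it within 7 degrees, untouched by the fingers (x of vase_last in the frame of carrier between -0.1 and 0.1 m and y of vase_last in the frame of carrier between -0.125 and 0.125 m and z of vase_last in the frame of carrier between -0.002 and 0.012 m and angle between the z axis of each of vase_last, vase_a, vase_b, vase_c and the z axis of carrier, either way round below 0.12 rad and x of vase_a in the frame of carrier between -0.1 and 0.1 m and y of vase_a in the frame of carrier between -0.125 and 0.125 m and z of vase_a in the frame of carrier between -0.002 and 0.012 m and x of vase_b in the frame of carrier between -0.1 and 0.1 m and y of vase_b in the frame of carrier between -0.125 and 0.125 m and z of vase_b in the frame of carrier between -0.002 and 0.012 m and x of vase_c in the frame of carrier between -0.1 and 0.1 m and y of vase_c in the frame of carrier between -0.125 and 0.125 m and z of vase_c in the frame of carrier between -0.002 and 0.012 m and contact force between the fingers and carrier above 2 N and contact force between carrier_pad and anything else below 0.05 N and x of the grasp point in the frame of carrier between -0.035 and 0.035 m and z of the grasp point in the frame of carrier between 0.1 and 0.18 m and contact force between the fingers and vase_last below 0.05 N and contact force between the fingers and vase_a below 0.05 N and contact force between the fingers and vase_b below 0.05 N and contact force between the fingers and vase_c below 0.05 N and angle between carrier's own z axis and vertical below 0.105 rad and height (world z) of carrier above 0.09 m and linear speed of carrier below 0.03 m/s and angular speed of carrier below 0.15 rad/s); the arm keeps its last pose, push and grip.
It fails at once if the carrier is tipped by more than 12 degrees (angle between carrier's own z axis and vertical above 0.21 rad).
It fails at once if a vase is tipped by more than 25 degrees (angle between any of vase_last, vase_a, vase_b, vase_c's own z axis and vertical above 0.44 rad).
It fails at once if the last vase is dropped (falls free from more than about 15 mm) (linear speed of vase_last above 0.5 m/s and contact force between the fingers and vase_last below 0.05 N and height (world z) of carrier below 0.03 m).
It fails at once if the loaded carrier is dropped (linear speed of carrier above 0.5 m/s and contact force between the fingers and carrier below 0.05 N).
It fails at once if another thing on the bench is moved by more than 30 mm or knocked over (distance of any of tagine, green_bottle, blue_jar, ochre_jar, brush_pot, bowl from where it was at the start of the episode above 0.03 m or angle between any of tagine, green_bottle, blue_jar, ochre_jar, brush_pot, bowl's own z axis and vertical above 0.4 rad).
It also fails if it takes over 58 s, if anything falls off the work surface, if the arm or the gripper's body presses on something with over 40 N, if the wrist force passes 120 N, or if a joint passes its speed limit or range.

ROBOT

A 6-joint arm with a two-finger parallel gripper is mounted at the origin on the work surface. World frame = base frame: x ahead of the robot, y to its left, z up, the work surface at z = 0. Lengths are in m, angles in rad, forces in N, time in s.
With the tool pointing down it reaches from about 0.3 to 0.775 m from the base axis. Payload 14.6 kg.
Tool frame: the origin (TCP) lies at the very end of the fingers, on their centre line; the grasp point (between the pads) lies 19 mm behind it; z points along the fingers, y is the line along which they close (so a half turn about z gives the same grasp; the last joint's range is limited). The gripper opens to 94 mm and grips with 3 to 60 N. Pads are 16 mm wide; open, the fingers measure 119 mm over their backs; the gripper's body (75 mm by 177 mm) begins 78 mm behind the grasp point.
Start: joints at [1.246, 0.3, 1.521, -0, 1.321, -0.067], TCP at [0.14, 0.532, 0.205] pointing down, gripper open.
Joint ranges: [-3.03, 3.03], [-0.79, 2.21], [0.23, 2.52], [-1.04, 4.18], [0, 3.07], [-2.55, 2.55]. Speed limits (rad/s): [2.22, 2.22, 2.57, 3.14, 3.14, 3.14].

INTERFACE

Orientations are given as [roll, pitch, yaw] about the fixed x, y, z axes, in that order (R = Rz(yaw) Ry(pitch) Rx(roll)).
In Python, from station import ctrl gives the robot as it stands. The module is installed in compiled form; this text tells all that it offers.
- The arm moves only by the tool step_arm, never from a script. Its argument "deltas" is a list of rows, each an object with "dp": the shift along the tool's x, y, z scaled (see below), a list of three; "twist": the turn about the tool's z scaled (see below). In form: [{"dp": [tx, ty, tz], "twist": twist}, ...]. A call has 1 to 12 rows; each row shifts and turns the commanded pose from where the row before left it, along the tool's axes as they then stand; what a row does not reach is not made up. The controller multiplies each number of a shift by 0.04 m and each number of a turn by 4 degrees. A row lasts 1/10 s, in which the tool goes at most 50 mm and 8.59 degrees, less where a joint would pass 70% of its speed; a pose out of reach is approached as far as the arm can. A call with a number of a shift or a turn outside -1 to 1 is refused whole. A call with a gripper value outside its range is refused whole. "gripper" is the opening, from -1 (shut) to 1 (fully open), set as the call begins (left out, the last holds). The fingers move at their own pace and stop on an object; "squeeze" is the grip in N (left out, the last holds). Time passes only in rows, so rows that do not move let the fingers close. It gives the time, the measured TCP pose, the force, the opening and the grip force at its end, in the units of the state.
- ctrl.get_obs(): the state, without advancing time (a new reading comes with each control period).
- ctrl.camera(name): name is "scene" or "top"; returns (picture, depth): 480x640x3 uint8, red, green, blue; 480x640 float32, m along the optical axis (not along the pixel's ray), 0 where there is no reading.
- ctrl.get_calibration(name): a dict with "fx", "fy", "cx", "cy" (pixels), "world_to_cam" (4x4, takes a point from world to camera coordinates). Camera axes: x right, y down, z forward; pixel columns grow to the right and rows downward; lengths in m; the calibration is good to about 2 mm. A picture is of the moment at which its call begins. get_calibration takes no time and is no camera call.
- ctrl.hand_in(): hands the job in; it is judged then, once.
Trained networks look in the newest picture that a camera, given by its name, has taken for a name from the list of things; names that differ only in an ending like _2 or _b are one class to them, and where a whole thing is asked for, a point or a joint stands for the part that bears it (a point fixed in the world has none). Each returns a list of dicts, best first, with "conf" (0 to 1); they miss things now and then, are a little off and sometimes report something else, mostly with a low value. They report only what shows in the picture. A call takes as long as a camera call. They do not tell look-alikes from the thing itself.
- ctrl.spot_in(camera, label): "rect" ([left, top, right, bottom] as shares, 0 to 1, of the picture: columns of its width, rows of its height, round what is visible of it).
- ctrl.cut_out(camera, label): "pixels" (480x640 bool, what is visible of it) and "rect" ([left, top, right, bottom] as shares, 0 to 1, of the picture: columns of its width, rows of its height, round what is visible of it).
The state is a dict: "time_s": time; "qpos": joint angles; "joint_vel": joint speeds; "tau": joint torques, N m; "ee_pos": TCP position; "eef_rot": TCP orientation; "force": force on the tool from outside, world axes, zero at the start; "moment": the same for the moment, N m; "grip_width": finger opening in m; "grip_force": force on a finger pad.
Only numpy, scipy, OpenCV 4.12 (cv2) and the standard library are available. Lean on these libraries where they do the work, as an engineer would, in place of code of your own. Each camera call takes 0.05 s, during which the arm holds its last target. There are 200 camera calls.

## Working session

There is one attempt and no reset: what is moved stays moved. The work goes in short steps, Python scripts to look and compute and a tool call to move; the robot and the scene stay as the last step left them, time stands still between calls to the robot, and variables do not carry over. Pictures are saved under pics/ and viewed, at most 10 in all, crops included, and the job is handed in when it is done.

Besides the shell and the picture viewer there is one more tool, called as name(argument=value, ...) on one line, values as JSON. step_arm: Moves the arm, as the interface text tells. Its arguments: {"type":"object","properties":{"deltas":{"type":"array"},"gripper":{"type":"number"},"squeeze":{"type":"number"}},"required":["deltas"]}

```bash
mkdir -p pics; cat > h.py <<'E'
import numpy as np,cv2
from station import ctrl
def cloud(n):
    im,d=ctrl.camera(n);c=ctrl.get_calibration(n)
    v,u=np.mgrid[0:480,0:640]
    P=np.stack([(u-c['cx'])/c['fx']*d,(v-c['cy'])/c['fy']*d,d],-1)
    T=np.linalg.inv(c['world_to_cam'])
    W=P@T[:3,:3].T+T[:3,3]; W[d==0]=np.nan
    return im,d,W
E
python3 - <<'E'
from h import *
for n in('top','scene'):
    im,d,W=cloud(n);cv2.imwrite(f'pics/{n}0.png',im[:,:,::-1]);np.savez(f'{n}0.npz',im=im,W=W)
    print(n,np.linalg.inv(ctrl.get_calibration(n)['world_to_cam']).round(2).tolist())
o=ctrl.get_obs();print({k:np.round(v,3).tolist() for k,v in o.items()})
E
```

```text
top [[0.03, -0.99, 0.13, 0.32], [-1.0, -0.03, -0.02, -0.01], [0.02, -0.13, -0.99, 1.66], [0.0, 0.0, 0.0, 1.0]]
scene [[0.53, 0.63, -0.56, 1.26], [0.85, -0.4, 0.34, -0.46], [-0.01, -0.66, -0.75, 1.12], [0.0, 0.0, 0.0, 1.0]]
{'time_s': 0.1, 'qpos': [1.246, 0.3, 1.522, 0.0, 1.321, -0.067], 'joint_vel': [-0.001, -0.002, -0.001, 0.002, 0.002, 0.0], 'tau': [0.001, -53.265, -35.328, 0.071, 0.024, -0.0], 'ee_pos': [0.14, 0.532, 0.205], 'eef_rot': [-3.141, -0.0, 2.884], 'force': [0.434, -0.04, -0.268], 'moment': [-0.01, 0.067, 0.018], 'grip_force': 0.0, 'grip_width': 0.094}
```

View pics/top0.png

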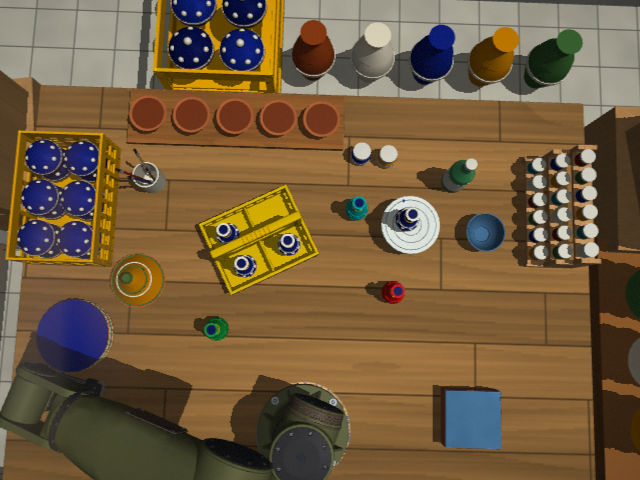

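View pics/scene0.png

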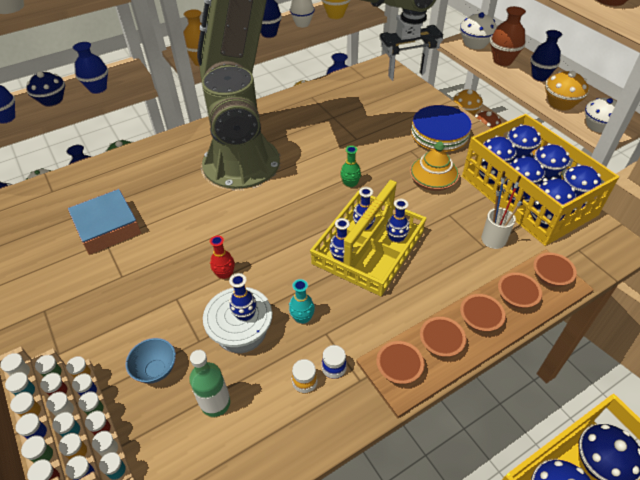

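The top view shows the carrier at about (257,240), with its empty compartment near (280,208). The last vase is on the wheel at about (408,216). Red (393,292) and turquoise (356,208) vases stand nearby, and a green one is at (216,328).

```bash
python3 - <<'E'
from h import *
z=np.load('top0.npz');im,W=z['im'].astype(int),z['W']
hsv=cv2.cvtColor(z['im'],cv2.COLOR_RGB2HSV)
yel=(hsv[...,0]>20)&(hsv[...,0]<32)&(hsv[...,1]>170)
box=np.zeros((480,640),bool);box[180:298,190:325]=1
for lo,hi in((.05,.068),(.045,.075),(.135,.17)):
    m=yel&box&(W[...,2]>lo)&(W[...,2]<hi);p=W[m][:,:2].astype(np.float32)
    r=cv2.minAreaRect(p*1000);print(lo,hi,m.sum(),r,np.median(W[m],0).round(4))
m=yel&box&(W[...,2]>.143)&(W[...,2]<.17)
p=W[m];c=p.mean(0);u,s,vt=np.linalg.svd(p[:,:2]-c[:2],full_matrices=False);print('bar',c,vt[0],np.degrees(np.arctan2(vt[0][1],vt[0][0])),np.ptp((p[:,:2]-c[:2])@vt[0]))
# vase on wheel
b=np.zeros((480,640),bool);b[190:260,375:445]=1
for zmin,zmax in((.19,.21),(.165,.19),(.06,.08)):
    m=b&(W[...,2]>zmin)&(W[...,2]<zmax);p=W[m];print('wheel',zmin,m.sum(),p.mean(0),p.min(0),p.max(0))
    (x,y),r=cv2.minEnclosingCircle((p[:,:2]*1000).astype(np.float32));print(x,y,r)
for nm,(r0,r1,c0,c1) in dict(a=(215,245,215,240),b=(250,280,230,260),c=(228,258,275,305)).items():
    q=np.zeros((480,640),bool);q[r0:r1,c0:c1]=1
    m=q&(W[...,2]>.125)&(W[...,2]<.145)&~yel;p=W[m]
    print(nm,m.sum(),p.mean(0),cv2.minEnclosingCircle((p[:,:2]*1000).astype(np.float32)))
for nm,(u0,v0) in dict(bottle=(468,166),turq=(357,203),red=(395,287),jar=(388,150),tag=(137,278)).items():print(nm,W[v0,u0])
E
```

```text
0.05 0.068 1062 ((513.9573364257812, 135.0813751220703), (214.97964477539062, 264.1337890625), 26.81015396118164) [0.5163 0.1393 0.0593]
0.045 0.075 1166 ((514.079345703125, 135.14305114746094), (215.253173828125, 264.1337890625), 26.81015396118164) [0.5163 0.1402 0.059 ]
0.135 0.17 894 ((514.0887451171875, 134.81080627441406), (24.22313690185547, 251.53533935546875), 26.993206024169922) [0.5124 0.1348 0.1512]
bar [0.51335479 0.13466981 0.15141319] [-0.45180082  0.89211884] 116.85928162727252 0.25155483774361087
wheel 0.19 152 [ 0.57185991 -0.26261894  0.20010608] [ 0.55472507 -0.27871071  0.19311139] [ 0.59014964 -0.245565    0.20723218]
572.4512329101562 -263.234619140625 18.280672073364258
wheel 0.165 10 [ 0.56391934 -0.25438548  0.17184799] [ 0.55842752 -0.2640704   0.16516623] [ 0.57160224 -0.24895246  0.18135334]
565.0501098632812 -256.5114440917969 10.003515243530273
wheel 0.06 2152 [ 0.56017482 -0.28084402  0.07002177] [ 0.48465639 -0.35845211  0.06003014] [ 0.64480728 -0.20028127  0.07986481]
565.0560913085938 -279.45758056640625 81.13246154785156
a 144 [0.52654426 0.22145005 0.13507988] ((526.791748046875, 221.3769073486328), 17.963088989257812)
b 145 [0.43949758 0.17054008 0.13507293] ((439.3974914550781, 170.74024963378906), 17.89905548095703)
c 145 [0.50305229 0.05267611 0.13486458] ((503.0753479003906, 52.922489166259766), 17.687389373779297)
bottle [ 0.69761897 -0.40088008  0.20767255]
turq [ 0.60763617 -0.12650191  0.13063251]
red [ 0.38952011 -0.23023377  0.12679691]
jar [ 0.77431536 -0.21574925  0.06044123]
tag [0.3943     0.44468844 0.10584498]
```

```bash
python3 - <<'E'
from h import *
z=np.load('scene0.npz');W=z['W'];hsv=cv2.cvtColor(z['im'],cv2.COLOR_RGB2HSV)
yel=(hsv[...,0]>20)&(hsv[...,0]<32)&(hsv[...,1]>150)
b=np.zeros((480,640),bool);b[180:296,308:430]=1
m=yel&b&(W[...,2]>.146)&(W[...,2]<.17);p=W[m];print(len(p),p.mean(0),p.min(0),p.max(0));r=cv2.minAreaRect((p[:,:2]*1000).astype(np.float32));print(r)
b[:]=0;b[270:325,222:262]=1
m=b&(W[...,2]>.185)&(W[...,2]<.21);p=W[m];print('v',len(p),p.mean(0),cv2.minEnclosingCircle((p[:,:2]*1000).astype(np.float32)))
E
```

```text
634 [0.51842249 0.12839238 0.15158695] [0.44731708 0.02084052 0.14609243] [0.57890367 0.25134226 0.15854732]
((514.3740844726562, 136.30284118652344), (24.868690490722656, 253.85169982910156), 26.296947479248047)
v 193 [ 0.57171633 -0.26188892  0.19898828] ((571.4279174804688, -261.1560363769531), 19.580799102783203)
```

The carrier's centre is at (0.514, 0.135), yaw 26.85°. The bar top at 0.152 m matches the given size. The vase axis is at (0.572, -0.262) with its lip at 0.200 m, which also matches. The empty compartment is (+x, -y), at (0.589, 0.101). I'll turn the tool to yaw 26.85° first.

step_arm(deltas=[{"dp":[0,0,-0.5],"twist":0.5},{"dp":[0,0,-1],"twist":1},{"dp":[0,0,-0.5],"twist":1},{"dp":[0,0,0],"twist":1},{"dp":[0,0,0],"twist":1},{"dp":[0,0,0],"twist":1},{"dp":[0,0,0],"twist":1},{"dp":[0,0,0],"twist":1},{"dp":[0,0,0],"twist":1},{"dp":[0,0,0],"twist":1},{"dp":[0,0,0],"twist":1},{"dp":[0,0,0],"twist":1}], gripper=1, squeeze=20)

```text
time_s: 1.3
ee_pos: [0.1402, 0.5317, 0.2851]
eef_rot: [-3.141, 0.001, 2.078]
force: [0.3, 0.8, 0.5]
grip_width: 0.0941
grip_force: 0.0
```

step_arm(deltas=[{"dp":[0,0,0],"twist":1},{"dp":[0,0,0],"twist":1},{"dp":[0,0,0],"twist":1},{"dp":[0,0,0],"twist":1},{"dp":[0,0,0],"twist":1},{"dp":[0,0,0],"twist":1},{"dp":[0,0,0],"twist":1},{"dp":[0,0,0],"twist":1},{"dp":[0,0,0],"twist":1},{"dp":[0,0,0],"twist":1},{"dp":[0,0,0],"twist":1},{"dp":[0,0,0],"twist":1}])

```text
time_s: 2.5
ee_pos: [0.1402, 0.5317, 0.2851]
eef_rot: [3.142, 0.001, 1.24]
force: [-0.1, -1.4, -0.0]
grip_width: 0.0942
grip_force: 0.0
```

step_arm(deltas=[{"dp":[0,0,0],"twist":1},{"dp":[0,0,0],"twist":1},{"dp":[0,0,0],"twist":1},{"dp":[0,0,0],"twist":1},{"dp":[0,0,0],"twist":1},{"dp":[0,0,0],"twist":1},{"dp":[0,0,0],"twist":1},{"dp":[0,0,0],"twist":1},{"dp":[0,0,0],"twist":1},{"dp":[0,0,0],"twist":1},{"dp":[0,0,0],"twist":1},{"dp":[0,0,0],"twist":0.1}])

```text
time_s: 3.7
ee_pos: [0.1402, 0.5317, 0.2851]
eef_rot: [3.141, 0.0, 0.467]
force: [0.6, -0.6, -0.1]
grip_width: 0.0939
grip_force: 0.0
```

step_arm(deltas=[{"dp":[0,0.4,0],"twist":0},{"dp":[0,0.8,0],"twist":0},{"dp":[0,1,0],"twist":0},{"dp":[0,1,0],"twist":0},{"dp":[0,1,0],"twist":0},{"dp":[0,1,0],"twist":0},{"dp":[0,1,0],"twist":0},{"dp":[0,1,0],"twist":0},{"dp":[0,1,0],"twist":0},{"dp":[0,1,0],"twist":0},{"dp":[0,1,0],"twist":0},{"dp":[0,1,0],"twist":0}])

```text
time_s: 4.9
ee_pos: [0.3427, 0.1305, 0.2855]
eef_rot: [3.142, -0.0, 0.47]
force: [1.0, 0.2, 0.3]
grip_width: 0.094
grip_force: 0.0
```

step_arm(deltas=[{"dp":[0.06,1,0],"twist":0},{"dp":[0.06,1,0],"twist":0},{"dp":[0.06,1,0],"twist":0},{"dp":[0.06,1,0],"twist":0},{"dp":[0.06,1,0],"twist":0},{"dp":[0.06,1,0],"twist":0},{"dp":[0.06,1,0],"twist":0},{"dp":[0.06,1,0],"twist":0},{"dp":[0.06,1,0],"twist":0},{"dp":[0.06,1,0],"twist":0},{"dp":[0.06,0.8,0],"twist":0},{"dp":[0,0.5,0],"twist":0}])

```text
time_s: 6.1
ee_pos: [0.5705, -0.2613, 0.2844]
eef_rot: [-3.141, 0.001, 0.469]
force: [-0.1, 0.4, 0.6]
grip_width: 0.0938
grip_force: 0.0
```

step_arm(deltas=[{"dp":[0,0.1,0],"twist":0},{"dp":[0,0,0],"twist":0},{"dp":[0,0,0],"twist":0}])

```text
time_s: 6.4
ee_pos: [0.5716, -0.2621, 0.2857]
eef_rot: [3.142, -0.0, 0.469]
force: [-0.5, 0.6, 0.4]
grip_width: 0.0938
grip_force: 0.0
```

```bash
cat > dl.py <<'E'
import sys
from h import *
# target world x y z, yaw deg -> tool units
def rel(x,y,z,yaw):
    o=ctrl.get_obs();p=np.array(o['ee_pos']);a=o['eef_rot'][2];d=np.array([x,y,z])-p
    t=[d[0]*np.cos(a)+d[1]*np.sin(a),d[0]*np.sin(a)-d[1]*np.cos(a),-d[2]]
    print('t',o['time_s'],'p',p.round(4),'yaw',np.degrees(a).round(2),'units',np.round(np.array(t)/.04,3),'twist',round((np.degrees(a)-yaw)/4,3))
if __name__=='__main__': rel(*map(float,sys.argv[1:5]))
E
python3 dl.py .572 -.262 .163 26.85
```

```text
t 6.4 p [ 0.5716 -0.2621  0.2857] yaw 26.9 units [1.100e-02 3.000e-03 3.067e+00] twist 0.012
```

step_arm(deltas=[{"dp":[0,0,0.5],"twist":0},{"dp":[0,0,0.8],"twist":0},{"dp":[0,0,0.8],"twist":0},{"dp":[0,0,0.5],"twist":0},{"dp":[0,0,0.3],"twist":0},{"dp":[0,0,0.17],"twist":0},{"dp":[0,0,0],"twist":0}])

```text
time_s: 7.1
ee_pos: [0.5718, -0.2626, 0.1628]
eef_rot: [3.142, -0.0, 0.469]
force: [-0.4, -0.3, -0.0]
grip_width: 0.0938
grip_force: 0.0
```

step_arm(deltas=[{"dp":[0,0,0],"twist":0},{"dp":[0,0,0],"twist":0},{"dp":[0,0,0],"twist":0},{"dp":[0,0,0],"twist":0},{"dp":[0,0,0],"twist":0},{"dp":[0,0,0],"twist":0},{"dp":[0,0,0],"twist":0},{"dp":[0,0,0],"twist":0}], gripper=-1, squeeze=15)

```text
time_s: 7.9
ee_pos: [0.5718, -0.2629, 0.1626]
eef_rot: [-3.142, 0.0, 0.468]
force: [0.0, -0.3, 0.3]
grip_width: 0.0336
grip_force: 15.1
```

A width of 33.6 mm means the pads are on the lip and not on the 26 mm neck. I'll open, go about 6 mm lower and regrip.

step_arm(deltas=[{"dp":[0,0,0],"twist":0},{"dp":[0,0,0],"twist":0},{"dp":[0,0,0],"twist":0},{"dp":[0,0,0.08],"twist":0},{"dp":[0,0,0.07],"twist":0},{"dp":[0,0,0],"twist":0}], gripper=0.2)

```text
time_s: 8.5
ee_pos: [0.5716, -0.2628, 0.156]
eef_rot: [-3.141, 0.001, 0.468]
force: [-0.5, -0.4, 1.0]
grip_width: 0.0566
grip_force: 0.0
```

step_arm(deltas=[{"dp":[0,0,0],"twist":0},{"dp":[0,0,0],"twist":0},{"dp":[0,0,0],"twist":0},{"dp":[0,0,0],"twist":0},{"dp":[0,0,0],"twist":0},{"dp":[0,0,0],"twist":0}], gripper=-1)

```text
time_s: 9.1
ee_pos: [0.5718, -0.263, 0.1567]
eef_rot: [3.141, -0.0, 0.468]
force: [0.3, -0.3, 1.0]
grip_width: 0.0332
grip_force: 15.0
```

```bash
python3 - <<'E'
from h import *
im,d,W=cloud('scene');cv2.imwrite('pics/s1.png',cv2.resize(im[190:360,150:350],None,fx=3,fy=3)[:,:,::-1])
o=ctrl.get_obs();print(o['moment'],o['force'],o['grip_width'])
E
```

```text
[0.02420459 0.07221348 0.03305451] [-0.65358438  1.29949809  0.12045273] 0.03337764916060161
```

View pics/s1.png

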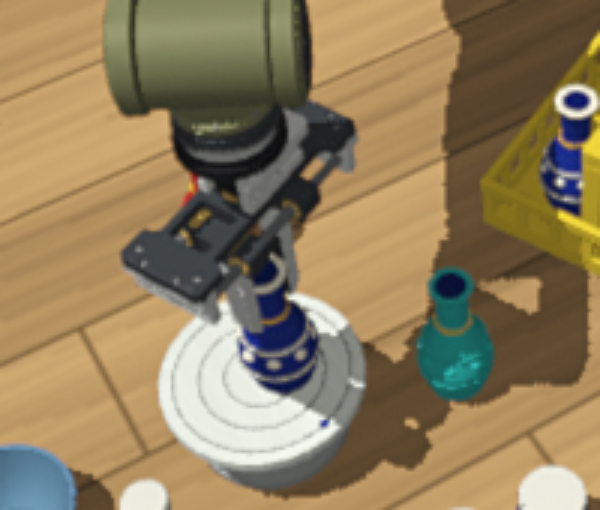

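The fingers stand squarely either side of the neck at crop (265,290), and the vase is upright. I'll test the lift.

step_arm(deltas=[{"dp":[0,0,-0.2],"twist":0},{"dp":[0,0,-0.4],"twist":0},{"dp":[0,0,-0.6],"twist":0},{"dp":[0,0,-0.6],"twist":0},{"dp":[0,0,-0.6],"twist":0},{"dp":[0,0,-0.4],"twist":0},{"dp":[0,0,-0.2],"twist":0},{"dp":[0,0,0],"twist":0}])

```text
time_s: 9.95
ee_pos: [0.5719, -0.263, 0.2776]
eef_rot: [3.14, -0.001, 0.468]
force: [1.1, -0.9, -1.2]
grip_width: 0.0333
grip_force: 15.0
```

```bash
python3 - <<'E'
from h import *
im,d,W=cloud('scene');cv2.imwrite('pics/s2.png',cv2.resize(im[150:320,150:350],None,fx=3,fy=3)[:,:,::-1])
o=ctrl.get_obs();print(o['moment'],o['force'],o['grip_width'])
from dl import rel
rel(.589,.101,.2767,26.85)
E
```

```text
[0.01046279 0.1304653  0.03759515] [-1.04275434  0.56689237 -2.29030693] 0.03307060633480992
t 10.0 p [ 0.5717 -0.2629  0.2764] yaw 26.83 units [ 4.492e+00 -7.924e+00 -7.000e-03] twist -0.006
```

View pics/s2.png

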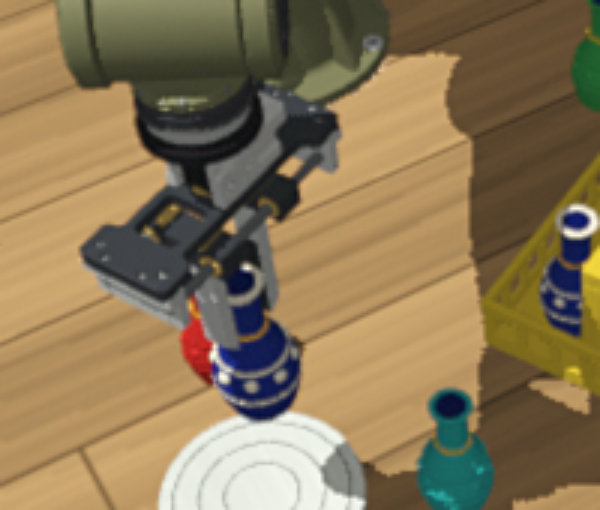

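The vase is off the wheel and close to upright. Next I'll carry it over the empty compartment.

step_arm(deltas=[{"dp":[0.17,-0.3,0],"twist":0},{"dp":[0.34,-0.6,0],"twist":0},{"dp":[0.45,-0.8,0],"twist":0},{"dp":[0.45,-0.8,0],"twist":0},{"dp":[0.45,-0.8,0],"twist":0},{"dp":[0.45,-0.8,0],"twist":0},{"dp":[0.45,-0.8,0],"twist":0},{"dp":[0.45,-0.8,0],"twist":0},{"dp":[0.45,-0.8,0],"twist":0},{"dp":[0.45,-0.8,0],"twist":0},{"dp":[0.25,-0.4,0],"twist":0},{"dp":[0.13,-0.22,0],"twist":0}])

```text
time_s: 11.2
ee_pos: [0.5884, 0.1031, 0.2757]
eef_rot: [-3.141, 0.001, 0.47]
force: [-0.2, -0.8, -2.3]
grip_width: 0.0333
grip_force: 15.0
```

step_arm(deltas=[{"dp":[0,0,0],"twist":0},{"dp":[0,0,0],"twist":0},{"dp":[0,0,0],"twist":0}])

```text
time_s: 11.5
ee_pos: [0.589, 0.0998, 0.2765]
eef_rot: [3.142, 0.0, 0.467]
force: [-0.1, 0.7, -1.3]
grip_width: 0.0331
grip_force: 15.0
```

```bash
python3 - <<'E'
from h import *
from dl import rel
im,d,W=cloud('top');cv2.imwrite('pics/t3.png',np.hstack([cv2.resize(im[150:310,180:340],None,fx=2.4,fy=2.4)]*1)[:,:,::-1])
im2,d,W2=cloud('scene');cv2.imwrite('pics/c3.png',np.hstack([cv2.resize(im[150:310,180:340],(400,400)),cv2.resize(im2[140:300,290:450],(400,400))])[:,:,::-1])
# vase axis tilt: blue/dark pixels below fingers by height slices in scene view
hsv=cv2.cvtColor(im2,cv2.COLOR_RGB2HSV)
b=(hsv[...,0]>110)&(hsv[...,0]<130)&(hsv[...,1]>150)
for z in np.arange(.19,.32,.015):
    m=b&(abs(W2[...,2]-z)<.0075)&(np.hypot(W2[...,0]-.589,W2[...,1]-.101)<.06)
    if m.sum()>4: print(z.round(3),m.sum(),W2[m].mean(0).round(3))
rel(.589,.101,.1,26.85)
E
```

```text
0.205 45 [0.607 0.086 0.206]
0.22 28 [0.608 0.085 0.216]
0.235 60 [0.607 0.086 0.236]
0.25 34 [0.605 0.089 0.25 ]
0.265 122 [0.6   0.092 0.264]
0.28 5 [0.602 0.098 0.28 ]
0.295 24 [0.6   0.098 0.295]
0.31 7 [0.601 0.099 0.306]
t 11.6 p [0.5891 0.0999 0.2767] yaw 26.76 units [ 0.01  -0.026  4.416] twist -0.024
```

View pics/c3.png

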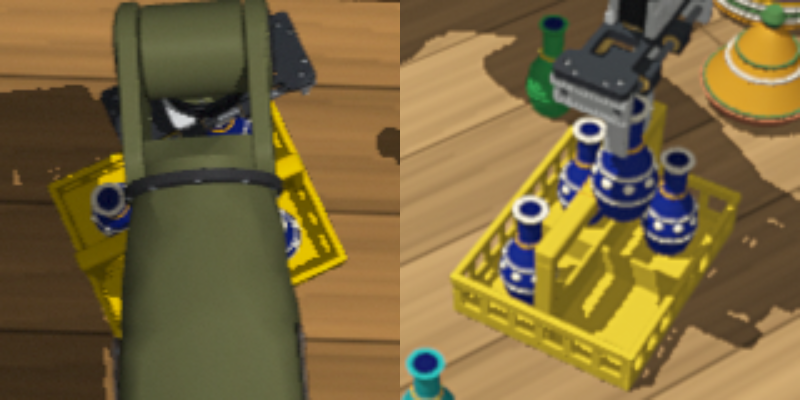

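The vase hangs upright over the empty compartment. I'll lower it.

step_arm(deltas=[{"dp":[0,0,0.3],"twist":0},{"dp":[0,0,0.6],"twist":0},{"dp":[0,0,0.7],"twist":0},{"dp":[0,0,0.7],"twist":0},{"dp":[0,0,0.7],"twist":0},{"dp":[0,0,0.6],"twist":0},{"dp":[0,0,0.4],"twist":0},{"dp":[0,0,0.2],"twist":0},{"dp":[0,0,0.15],"twist":0},{"dp":[0,0,0.05],"twist":0},{"dp":[0,0,0],"twist":0},{"dp":[0,0,0],"twist":0}])

```text
time_s: 12.8
ee_pos: [0.5894, 0.1008, 0.1013]
eef_rot: [3.141, -0.001, 0.468]
force: [-0.5, 0.5, -1.0]
grip_width: 0.0331
grip_force: 15.0
```

step_arm(deltas=[{"dp":[0,0,0.05],"twist":0},{"dp":[0,0,0.05],"twist":0},{"dp":[0,0,0.03],"twist":0},{"dp":[0,0,0],"twist":0}])

```text
time_s: 13.2
ee_pos: [0.589, 0.1008, 0.0952]
eef_rot: [-3.141, 0.0, 0.468]
force: [-0.1, 0.6, -0.9]
grip_width: 0.0331
grip_force: 15.0
```

step_arm(deltas=[{"dp":[0,0,0.03],"twist":0},{"dp":[0,0,0.03],"twist":0},{"dp":[0,0,0],"twist":0}])

```text
time_s: 13.5
ee_pos: [0.589, 0.1008, 0.0928]
eef_rot: [-3.142, 0.0, 0.468]
force: [-0.3, -0.0, -2.1]
grip_width: 0.0332
grip_force: 15.0
```

step_arm(deltas=[{"dp":[0,0,0.03],"twist":0},{"dp":[0,0,0],"twist":0},{"dp":[0,0,0],"twist":0}])

```text
time_s: 13.8
ee_pos: [0.5891, 0.1008, 0.0918]
eef_rot: [3.142, 0.0, 0.468]
force: [0.0, 0.1, -1.0]
grip_width: 0.0332
grip_force: 15.0
```

step_arm(deltas=[{"dp":[0,0,0.03],"twist":0},{"dp":[0,0,0],"twist":0}])

```text
time_s: 14.0
ee_pos: [0.5897, 0.101, 0.0916]
eef_rot: [3.141, -0.002, 0.468]
force: [-0.8, 1.2, 5.0]
grip_width: 0.033
grip_force: 15.0
```

step_arm(deltas=[{"dp":[0,0,0],"twist":0},{"dp":[0,0,0],"twist":0},{"dp":[0,0,0],"twist":0},{"dp":[0,0,0],"twist":0},{"dp":[0,0,0],"twist":0},{"dp":[0,0,0],"twist":0}], gripper=0.5)

```text
time_s: 14.6
ee_pos: [0.5891, 0.1008, 0.0906]
eef_rot: [-3.142, 0.0, 0.468]
force: [0.6, -0.1, 0.8]
grip_width: 0.0702
grip_force: 0.0
```

step_arm(deltas=[{"dp":[0,0,-0.2],"twist":0},{"dp":[0,0,-0.5],"twist":0},{"dp":[0,0,-0.8],"twist":0},{"dp":[0,0,-0.8],"twist":0},{"dp":[0,0,-0.8],"twist":0},{"dp":[0,0,-0.4],"twist":0},{"dp":[0,0,0],"twist":0}])

```text
time_s: 15.3
ee_pos: [0.5898, 0.1009, 0.2337]
eef_rot: [3.14, -0.004, 0.468]
force: [0.0, 0.1, -0.1]
grip_width: 0.0707
grip_force: 0.0
```

```bash
python3 - <<'E'
from h import *
from dl import rel
im,d,W=cloud('scene');cv2.imwrite('pics/c4.png',cv2.resize(im[140:300,290:450],(480,480))[:,:,::-1])
rel(.514,.135,.23,116.85)
E
```

```text
t 15.35 p [0.5893 0.1008 0.2315] yaw 26.83 units [-1.294 -1.612  0.038] twist -22.505
```

View pics/c4.png

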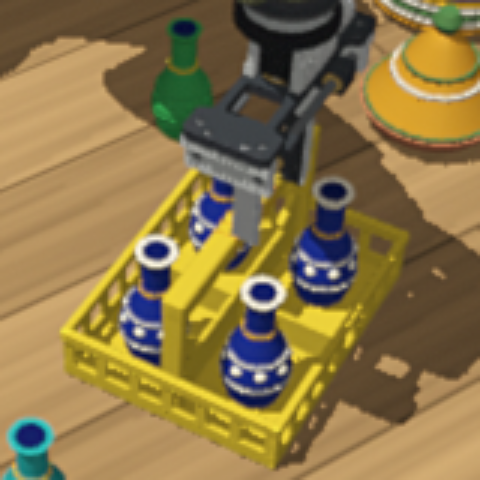

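All four vases are standing, and the new one is at crop (255,350). Next I'll move over the handle and turn 90°.

step_arm(deltas=[{"dp":[-0.3,-0.4,0],"twist":0},{"dp":[-0.5,-0.6,0],"twist":0},{"dp":[-0.5,-0.61,0],"twist":0},{"dp":[0,0,0],"twist":-1},{"dp":[0,0,0],"twist":-1},{"dp":[0,0,0],"twist":-1},{"dp":[0,0,0],"twist":-1},{"dp":[0,0,0],"twist":-1},{"dp":[0,0,0],"twist":-1},{"dp":[0,0,0],"twist":-1},{"dp":[0,0,0],"twist":-1},{"dp":[0,0,0],"twist":-1}])

```text
time_s: 16.55
ee_pos: [0.5131, 0.1347, 0.2292]
eef_rot: [-3.14, 0.001, 1.099]
force: [-0.2, -0.7, -0.3]
grip_width: 0.0705
grip_force: 0.0
```

step_arm(deltas=[{"dp":[0,0,0],"twist":-1},{"dp":[0,0,0],"twist":-1},{"dp":[0,0,0],"twist":-1},{"dp":[0,0,0],"twist":-1},{"dp":[0,0,0],"twist":-1},{"dp":[0,0,0],"twist":-1},{"dp":[0,0,0],"twist":-1},{"dp":[0,0,0],"twist":-1},{"dp":[0,0,0],"twist":-1},{"dp":[0,0,0],"twist":-1},{"dp":[0,0,0],"twist":-1},{"dp":[0,0,0],"twist":-1}])

```text
time_s: 17.75
ee_pos: [0.5131, 0.1347, 0.2291]
eef_rot: [-3.139, -0.0, 1.937]
force: [0.3, 0.9, -0.6]
grip_width: 0.0701
grip_force: 0.0
```

step_arm(deltas=[{"dp":[0,0,0],"twist":-1},{"dp":[0,0,0],"twist":-0.5},{"dp":[0,0,0],"twist":0},{"dp":[0,0,0],"twist":0}])

```text
time_s: 18.15
ee_pos: [0.5133, 0.1348, 0.2298]
eef_rot: [-3.14, -0.0, 2.038]
force: [-0.3, -0.4, 1.0]
grip_width: 0.0702
grip_force: 0.0
```

```bash
python3 - <<'E'
from h import *
from dl import rel
im,d,W=cloud('scene');hsv=cv2.cvtColor(im,cv2.COLOR_RGB2HSV)
yel=(hsv[...,0]>20)&(hsv[...,0]<32)&(hsv[...,1]>150)&(np.hypot(W[...,0]-.514,W[...,1]-.135)<.2)
W0=np.load('scene0.npz')['W']
m=yel&(W[...,2]>.146)&(W[...,2]<.17);print(m.sum(),cv2.minAreaRect((W[m][:,:2]*1000).astype(np.float32)))
rel(.514,.135,.121,116.85)
E
```

```text
541 ((514.2383422851562, 135.0738983154297), (23.410587310791016, 252.8094024658203), 26.848236083984375)
t 18.2 p [0.5134 0.1348 0.23  ] yaw 116.77 units [-2.000e-03  1.600e-02  2.725e+00] twist -0.021
```

The carrier hasn't moved. I'll go down, grip and check before lifting.

step_arm(deltas=[{"dp":[0,0.02,0.3],"twist":0},{"dp":[0,0,0.6],"twist":0},{"dp":[0,0,0.7],"twist":0},{"dp":[0,0,0.6],"twist":0},{"dp":[0,0,0.35],"twist":0},{"dp":[0,0,0.17],"twist":0},{"dp":[0,0,0],"twist":0},{"dp":[0,0,0],"twist":0}])

```text
time_s: 19.0
ee_pos: [0.5148, 0.1352, 0.1227]
eef_rot: [3.14, 0.0, 2.039]
force: [-0.3, 0.8, 0.2]
grip_width: 0.0708
grip_force: 0.0
```

step_arm(deltas=[{"dp":[0,0,0],"twist":0},{"dp":[0,0,0],"twist":0},{"dp":[0,0,0],"twist":0},{"dp":[0,0,0],"twist":0},{"dp":[0,0,0],"twist":0},{"dp":[0,0,0],"twist":0},{"dp":[0,0,0],"twist":0},{"dp":[0,0,0],"twist":0}], gripper=-1, squeeze=55)

```text
time_s: 19.8
ee_pos: [0.5145, 0.1352, 0.1219]
eef_rot: [3.141, 0.0, 2.039]
force: [1.9, 0.3, -0.0]
grip_width: 0.0218
grip_force: 55.0
```

The width is 21.8 mm, which matches the bar. I'll lift slowly.

step_arm(deltas=[{"dp":[0,0,-0.05],"twist":0},{"dp":[0,0,-0.1],"twist":0},{"dp":[0,0,-0.15],"twist":0},{"dp":[0,0,-0.15],"twist":0},{"dp":[0,0,-0.1],"twist":0},{"dp":[0,0,-0.05],"twist":0},{"dp":[0,0,0],"twist":0},{"dp":[0,0,0],"twist":0}])

```text
time_s: 20.6
ee_pos: [0.5142, 0.1351, 0.1457]
eef_rot: [-3.141, -0.0, 2.039]
force: [0.6, 0.2, -9.1]
grip_width: 0.0215
grip_force: 55.0
```

```bash
cat > lev.py <<'E'
from h import *
im,d,W=cloud('scene');hsv=cv2.cvtColor(im,cv2.COLOR_RGB2HSV)
o=ctrl.get_obs();z0=o['ee_pos'][2]+.03
yel=(hsv[...,0]>20)&(hsv[...,0]<32)&(hsv[...,1]>150)&(np.hypot(W[...,0]-.514,W[...,1]-.135)<.16)
a=np.radians(26.85);m=yel&(abs(W[...,2]-z0)<.02);p=W[m]-[.514,.135,0]
t=p@[-np.sin(a),np.cos(a),0]
# upper envelope of bar along y
for lo in np.arange(-.12,.12,.03):
    q=p[(t>=lo)&(t<lo+.03)]
    if len(q)>5: print(round(lo+.015,3),len(q),np.percentile(q[:,2],90).round(4))
print(z0,o['force'],o['moment'],o['grip_width'],o['grip_force'],o['time_s'])
cv2.imwrite('pics/lev%d.png'%(o['time_s']*10),cv2.resize(im[80:300,270:470],(545,600))[:,:,::-1])
E
python3 lev.py; ls pics
```

```text
-0.105 109 0.1772
-0.075 103 0.1779
-0.045 97 0.1774
-0.015 79 0.1774
0.015 30 0.1769
0.045 14 0.1755
0.075 14 0.1731
0.105 9 0.1784
0.1756213523540396 [-0.4972123   0.18395204 -8.8372006 ] [-0.03699963  0.06888233  0.04547407] 0.021495420365760423 54.99658942222595 20.65
c3.png
c4.png
lev206.png
s1.png
s2.png
scene0.png
t3.png
top0.png
```

The bar is level and the 8.8 N load means the carrier is off the bench. I'll lift it to about 15 cm.

step_arm(deltas=[{"dp":[0,0,-0.1],"twist":0},{"dp":[0,0,-0.2],"twist":0},{"dp":[0,0,-0.3],"twist":0},{"dp":[0,0,-0.4],"twist":0},{"dp":[0,0,-0.4],"twist":0},{"dp":[0,0,-0.4],"twist":0},{"dp":[0,0,-0.4],"twist":0},{"dp":[0,0,-0.4],"twist":0},{"dp":[0,0,-0.3],"twist":0},{"dp":[0,0,-0.2],"twist":0},{"dp":[0,0,-0.1],"twist":0},{"dp":[0,0,0],"twist":0}])

```text
time_s: 21.85
ee_pos: [0.5144, 0.1352, 0.2741]
eef_rot: [3.141, 0.0, 2.039]
force: [-0.0, -0.4, -9.4]
grip_width: 0.0213
grip_force: 55.0
```

step_arm(deltas=[{"dp":[0,0,0],"twist":0},{"dp":[0,0,0],"twist":0},{"dp":[0,0,0],"twist":0},{"dp":[0,0,0],"twist":0},{"dp":[0,0,0],"twist":0},{"dp":[0,0,0],"twist":0},{"dp":[0,0,0],"twist":0},{"dp":[0,0,0],"twist":0}])

```text
time_s: 22.65
ee_pos: [0.5143, 0.1352, 0.2739]
eef_rot: [-3.142, 0.0, 2.039]
force: [0.1, 0.9, -9.4]
grip_width: 0.0216
grip_force: 55.0
```

```bash
python3 lev.py; mv pics/lev2[1-9]*.png pics/fin.png; ls pics
```

```text
-0.105 127 0.3053
-0.075 115 0.3055
-0.045 108 0.3057
-0.015 92 0.3058
0.015 32 0.306
0.045 23 0.3035
0.075 29 0.3052
0.105 10 0.3047
0.3038506157130114 [-0.62533867 -0.22630504 -8.56263567] [-0.10449816  0.04087364 -0.0277082 ] 0.021693833274066817 54.99672710895538 22.7
c3.png
c4.png
fin.png
lev206.png
s1.png
s2.png
scene0.png
t3.png
top0.png
```

View pics/fin.png

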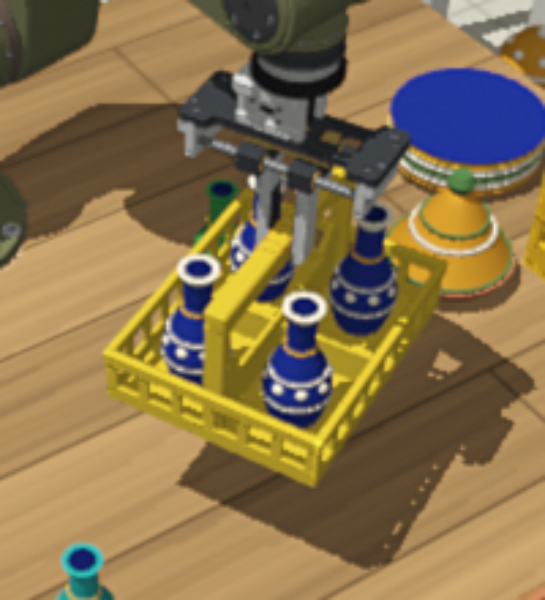

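The carrier hangs level about 15 cm up, with all four vases standing in it, so I'll hand in.

```bash
python3 -c "
from station import ctrl
print(ctrl.hand_in())"
```

```text
the job is handed in; nothing more can be done
None
```

The last vase is in the carrier's empty compartment, and I handed the job in at 22.7 s with the arm holding the loaded carrier level and still about 15 cm above the bench, all four vases standing; the hand-in returned no verdict.

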